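Start a star knob on a hold-down stud and nip up a carving blank

ROBOT

A 6-joint arm with a two-finger parallel gripper is mounted at the origin on the work surface. World frame = base frame: x ahead of the robot, y to its left, z up, the work surface at z = 0. Lengths are in m, angles in rad, forces in N, time in s.
With the tool pointing down it reaches from about 0.3 to 0.775 m from the base axis. Payload 14.6 kg.
Tool frame: the origin (TCP) lies at the very end of the fingers, on their centre line; the grasp point (between the pads) lies 19 mm behind it; z points along the fingers, y is the direction in which the jaws open and shut (so a half turn about z gives the same grasp; the last joint's range is limited). The gripper opens to 85 mm and grips with 20 to 120 N. Pads are 22 mm wide; open, the fingers measure 114 mm over their backs; the gripper's body (76 mm by 85 mm) begins 54 mm behind the grasp point. The pads swing forward as they close: fully open they stand 13 mm farther back than shut.
Start: joints at [1.239, 0.3, 1.521, -0, 1.321, -0.067], TCP at [0.144, 0.531, 0.231] pointing down, gripper open.
Joint ranges: [-3.03, 3.03], [-0.79, 2.21], [0.23, 2.52], [-1.04, 4.18], [0, 3.07], [-2.55, 2.55]. Speed limits (rad/s): [2.22, 2.22, 2.57, 3.14, 3.14, 3.14].

INTERFACE

Orientations are given as a 3x3 rotation matrix whose columns are the frame's x, y, z axes.
In Python, from station import manip gives the robot as it stands.
- The arm moves only by the tool carry_out, never from a script. Its arguments are lists of equal length, an entry for each row: "delta_pos": the shift along the tool's x, y, z in mm, a list of three; "twist": the turn, a rotation vector about the tool's x, y, z in rad, a list of three; "fingers": the finger opening in mm, from 0 to 85.4. In form: {"delta_pos": [[tx, ty, tz], ...], "twist": [[ax, ay, az], ...], "fingers": [fingers, ...]}. A call has 1 to 20 rows; each row is the pose to reach, as a shift and turn from the pose commanded when the call began, along the tool's axes at that moment; what a row does not reach only later rows make up. A row lasts 1/12 s, in which the tool goes at most 41.7 mm and 7.16 degrees, less where a joint would pass 70% of its speed; a pose out of reach is approached as far as the arm can. A call with a gripper value outside its range is refused whole. The fingers move at their own pace and stop on an object; "newtons" is the grip in N (left out, the last holds). Time passes only in rows, so rows that repeat a pose let the fingers close. It gives the time, the measured TCP pose, the force and the opening at its end, in the units of the state.
- manip.get_obs(): the state, without advancing time (a new reading comes with each control period).
- manip.get_image(name): name is "side" or "top"; returns a dict with "image" (400x640x3 uint8, red, green, blue), "K" (3x3 intrinsics, pixels), "distortion" ([k1, k2, p1, p2, k3] as OpenCV has them; the pictures are not rectified), "R" (3x3) and "t" (3): a world point X has camera coordinates R X + t. Camera axes: x right, y down, z forward; pixel columns grow to the right and rows downward; lengths in m; the calibration is good to about 2 mm. A picture is of the moment at which its call begins. There is no depth.
- manip.finish_job(): hands the job in, once; it reports no verdict.
The state is a dict: "time_s": time; "q": joint angles; "qd": joint speeds; "joint_torque": joint torques, N m; "ee_pos": TCP position; "tcp_rot": TCP orientation; "force": force on the tool from outside, world axes, zero at the start; "moment": the same for the moment, N m; "grip_width": finger opening in m.
Only numpy, scipy, OpenCV 4.12 (cv2) and the standard library are available. Lean on these libraries where they do the work, as an engineer would, in place of code of your own. Each camera call takes 0.05 s, during which the arm holds its last target. There are 200 camera calls.

TASK

Clamp the half-carved blank: take the big six-lobed star knob lying on the bench, set it down over the upright stud of the hold-down, and turn it backwards (counter-clockwise from above) until you feel the thread click down, then forwards so that it starts cleanly and runs down on the strap. Nip it up gently by hand until the rubber foot holds the blank, without forcing the thread or bruising the soft wood, let go, and leave the blank and the other things on the bench where they are.

Things in the scene. Friction and masses are not known exactly. Their poses are not given: they have to be found in the camera images.
- knob: Loose black star knob, about 90 g, 28 mm tall, bore upright. Six round lobes (15 mm wide, centres 21.5 mm from the axis, 58 mm over the tips) from 8 to 28 mm above the underside; squeezed, each finger settles on two neighbouring lobes, 52 mm across. Bore from below: 26 mm wide, two thread teeth 4 mm up, 19.6 mm guide bore in the top 8 mm. Origin: centre of underside; z up; x points at a lobe.
- jig: The hold-down, fast to the bench: plywood board 180 x 270 x 18 mm with two fence battens by the blank, heel bracket, upright steel stud, slotted steel strap with return spring. Origin: on the stud's axis at bench level; z up; the strap runs along +y from the heel bracket (y = -75 mm) past the stud (0) to the rubber foot (+45 mm).
- thread_top (a point): On the stud's axis, 87 mm above the bench: top end of its thread. Right-handed, two starts, 24 mm wide, lead 12 mm per turn (1.9 mm per rad), so one click each half turn; how the stud stands turned is hidden and differs each time. Set down, the knob's underside rests 4 to 9 mm below this point. Turned backwards it climbs to about 3.5 mm below, then drops some 5.5 mm: the click.
- pilot_tip (a point): Top of the stud, 120 mm above the bench. Above the thread the stud is a plain 18 mm pilot, its last 8 mm tapering to 10 mm. Once clicked, the knob turned forwards enters the thread (1.4 mm of end play), and its underside meets the strap 11 mm below thread_top; about 0.7 rad of further turn takes up the play, about 0.8 rad more makes the foot grip.
- clamp_arm: The strap: slotted steel bar 44 x 145 x 10 mm, hinged at the heel (origin, 67 mm up), held up by a spring. Two half-round rockers on it beside the stud (top 76 mm up) take the knob. It sinks 1 mm at the stud before the rubber foot (20 mm wide) at its end, 1.5 mm above the blank, touches; then the foot yields 1 mm per 9 N. About 0.14 N m on the knob gives some 8 N on the blank.
- blank: The carving blank (loose, pale wood, about 0.3 kg): block 100 x 90 x 36 mm with a rough faceted head on it, lying on the board inside the fence, its plain edge under the foot; soft, bruised by more than about 15 N. Origin: centre of its underside; the strap reaches in over its -y edge.
- spare_knob: Smaller four-lobed black knob, 40 mm over the lobes, 20 mm tall, does not fit: to be left alone. Origin: centre of the underside.
- wax_tin: Round tin, 62 mm diameter, 25.5 mm tall. Leave alone. Origin: centre of the underside.
- gouge_a: Carving gouge lying down, 225 mm long, 26 mm thick. Leave alone. Origin: under the ferrule, handle to -x.
- gouge_b: Carving gouge lying down, 215 mm long, 26 mm thick. Leave alone. Origin: under the ferrule, handle to -x.
- sanding_disc: Black sanding pad, 125 mm diameter, 14 mm tall. Leave alone. Origin: centre of the underside.
- grinder: Angle grinder lying upside down, about 340 mm long, 90 mm tall, motor to -x, side handle to +y. Leave alone. Origin: under its gear head.
There are look-alikes about, which are no part of the job. What is shaped like the knob but purple or white is not meant.

How it is judged:
On the way, in this order (a step that is already met when the one before it is completed fails the run):
1. the knob, bearing on the thread, has been turned up to the end of the thread, the point where it clicks (z of knob in the frame of thread_top between -0.00435 and -0.0022 m and horizontal distance between knob and thread_top below 0.003 m and angle between knob's own z axis and vertical below 0.15 rad and contact force between knob and jig above 0.2 N and angular speed of knob above 0.1 rad/s), for 0.05 s.
2. the knob has clicked down by the height of the thread, square on the stud (z of knob in the frame of thread_top below -0.0085 m and horizontal distance between knob and thread_top below 0.003 m and angle between knob's own z axis and vertical below 0.15 rad), for 0.1 s.
At the end, for the whole second after the job is handed in: The knob stands square on the stud (within 3 mm, tilt under 0.1 rad), screwed on so that its underside is more than 10.8 mm below the top of the thread, at rest and let go; the strap's foot presses on the blank with more than 4 N, and the blank is within 10 mm of where it lay (z of knob in the frame of thread_top below -0.0108 m and horizontal distance between knob and thread_top below 0.003 m and angle between knob's own z axis and vertical below 0.1 rad and linear speed of knob below 0.01 m/s and contact force between blank and clamp_arm above 4 N and distance of blank from where it was at the start of the episode below 0.01 m); the robot touches nothing.
It fails at once if the foot presses on the blank with more than 18 N (the wood bruises) (contact force between blank and clamp_arm above 18 N).
It fails at once if the knob is forced on the thread with more than 30 N before the thread has taken hold (underside less than 10.5 mm below the thread's top) (contact force between knob and jig above 30 N and z of knob in the frame of thread_top above -0.0105 m).
It fails at once if another thing on the bench is moved by more than 40 mm (distance of any of spare_knob, wax_tin, gouge_a, gouge_b, sanding_disc, grinder from where it was at the start of the episode above 0.04 m).
It also fails if it takes over 72 s, if anything falls off the work surface, if the arm or the gripper's body presses on something with over 40 N, if the wrist force passes 120 N, or if a joint passes its speed limit or range.

## Working session

There is one attempt and no reset: what is moved stays moved. The work goes in short steps, Python scripts to look and compute and a tool call to move; the robot and the scene stay as the last step left them, time stands still between calls to the robot, and variables do not carry over. Pictures are saved under pics/ and viewed, about 8 in all and at most 12, crops included, and the job is handed in when it is done.

Besides the shell and the picture viewer there is one more tool, called after "Emit:" as name(argument=value, ...) on one line, values as JSON. carry_out: Moves the arm, as the interface text tells. Its arguments: {"type":"object","properties":{"delta_pos":{"type":"array"},"twist":{"type":"array"},"fingers":{"type":"array"},"newtons":{"type":"number"}},"required":["delta_pos","twist","fingers"]}

```bash
ls; mkdir -p pics; cat > h.py <<'E'
import numpy as np, cv2, json, pickle
from station import manip
def snap(name,fn,save=True):
    d=manip.get_image(name); cv2.imwrite('pics/'+fn+'.png',d['image'][:,:,::-1]); pickle.dump(d,open('pics/'+fn+'.pkl','wb')); return d
def load(fn): return pickle.load(open('pics/'+fn+'.pkl','rb'))
def onplane(d,uv,z):
    p=cv2.undistortPoints(np.array([[uv]],float),np.array(d['K'],float),np.array(d['distortion'],float))[0,0]
    R=np.array(d['R']);t=np.array(d['t']); r=R.T@np.array([p[0],p[1],1]); c=-R.T@t
    return c+r*(z-c[2])/r[2]
def proj(d,X):
    return cv2.projectPoints(np.array(X,float).reshape(-1,3),cv2.Rodrigues(np.array(d['R'],float))[0],np.array(d['t'],float),np.array(d['K'],float),np.array(d['distortion'],float))[0][:,0]
def crop(d,fn,u0,v0,u1,v1,s):
    im=d['image'][v0:v1,u0:u1,::-1]; cv2.imwrite('pics/'+fn+'.png',cv2.resize(im,None,fx=s,fy=s,interpolation=cv2.INTER_CUBIC))
E
python3 - <<'E'
from h import *
a=snap('top','t0');b=snap('side','s0')
print(manip.get_obs()); 
for d in(a,b): print(-np.array(d['R']).T@d['t'],np.array(d['R'])[2],d['K'][0][0])
E
```

```text
pics
{'time_s': 0.1, 'q': array([ 1.23940649e+00,  3.00433918e-01,  1.52151750e+00,  5.50118901e-06,
        1.32070651e+00, -6.65726042e-02]), 'qd': array([-1.28206269e-03,  3.28511826e-05, -2.08695187e-03,  1.64608282e-03,
       -5.81295563e-04,  5.71262755e-04]), 'joint_torque': array([-2.67645737e-03, -5.44385648e+01, -3.62366796e+01, -1.67136541e-04,
        2.97406623e-03,  1.62396594e-05]), 'ee_pos': array([0.14387162, 0.53063166, 0.23076861]), 'tcp_rot': array([[-9.65139984e-01,  2.61734003e-01, -3.51635445e-04],
       [ 2.61734228e-01,  9.65139463e-01, -1.00558072e-03],
       [ 7.61825766e-05, -1.06256119e-03, -9.99999433e-01]]), 'force': array([ 0.34593662, -0.32204248, -0.56798251]), 'moment': array([-0.016824  , -0.02024197,  0.00888655]), 'grip_width': 0.08574051016460486}
[0.37279269 0.01832962 1.42867371] [ 0.15891488 -0.01300923 -0.98720657] 411.84489238451795
[ 0.42786452 -0.76312447  0.69713755] [ 0.14376203  0.78430129 -0.60349313] 373.7713589692112
```

View pics/t0.png

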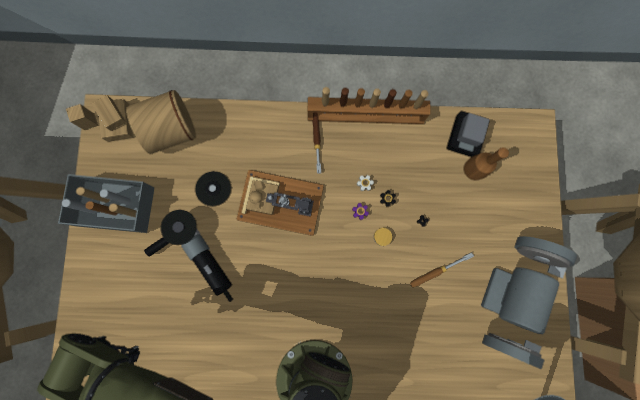

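View pics/s0.png

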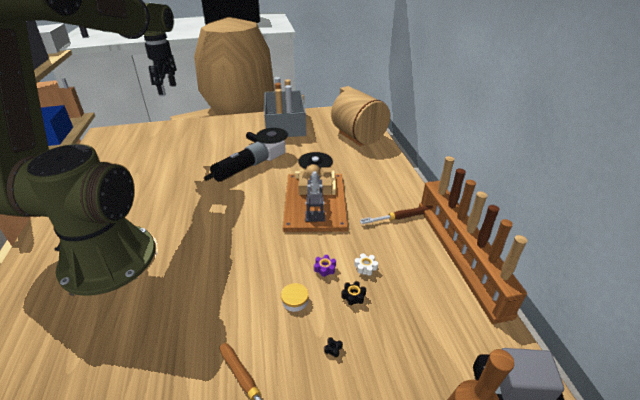

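The top view shows the black knob at about (389,198), with the purple and white look-alikes beside it and the jig at (283,203). The side view shows the knob at (354,292) and the jig at (315,205). Next I'll make enlarged crops.

```bash
python3 - <<'E'
from h import *
a=load('t0');b=load('s0')
A=cv2.resize(a['image'][160:245,230:330,::-1],None,fx=4,fy=4,interpolation=cv2.INTER_CUBIC)
A2=cv2.resize(a['image'][175:218,364:414,::-1],None,fx=8,fy=8,interpolation=cv2.INTER_CUBIC)
B=cv2.resize(b['image'][155:240,275:355,::-1],None,fx=5,fy=5,interpolation=cv2.INTER_CUBIC)
B2=cv2.resize(b['image'][270:315,330:380,::-1],None,fx=8,fy=8,interpolation=cv2.INTER_CUBIC)
C=np.zeros((600,800,3),np.uint8)
C[:340,:400]=A; C[:344,400:]=A2
cv2.imwrite('pics/c1.png',C[:344])
C=np.zeros((425,800,3),np.uint8);C[:,:400]=B;C[:360,400:]=B2;cv2.imwrite('pics/c2.png',C)
E
```

```text
(no output)
```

View pics/c1.png

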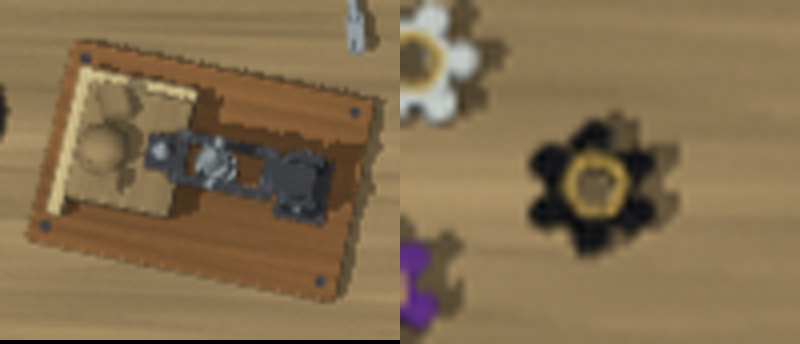

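View pics/c2.png

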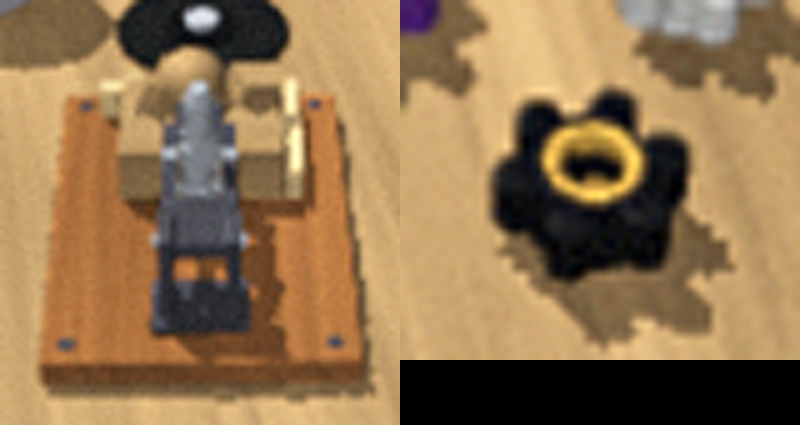

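```bash
python3 - <<'E'
from h import *
a=load('t0');b=load('s0')
c=lambda u,v,s,u0,v0:((u+.5)/s-.5+u0,(v+.5)/s-.5+v0)
k=[c(196,184,8,364,175)];
print('knob top',onplane(a,k[0],.028),'side',onplane(b,c(192,162,8,330,270),.028))
L=[onplane(a,c(u-400,v,8,364,175),.028)[:2] for u,v in[(597,133),(640,162),(641,212),(590,242),(546,212),(548,162)]]
ctr=np.mean(L,0);print('lobe ctr',ctr)
an=[np.degrees(np.arctan2(*(l-ctr)[::-1])) for l in L];print(an,[np.linalg.norm(l-ctr) for l in L])
z=np.exp(6j*np.radians(an)).mean();print('phase deg',np.degrees(np.angle(z))/6)
tip=onplane(b,c(198,86,5,275,155),.12);print('tip side',tip)
pr=proj(a,[tip,[tip[0],tip[1],.087],[tip[0],tip[1],.07]]);print([((p-[230,160]+.5)*4-.5) for p in pr])
C=[onplane(a,c(u,v,4,230,160),.018)[:2] for u,v in[(78,40),(380,97),(335,300),(28,240)]];print(C)
for i,j in[(1,0),(2,3)]:
  d=C[j]-C[i];print(np.degrees(np.arctan2(d[1],d[0])),np.linalg.norm(d))
for i,j in[(0,3),(1,2)]:
  d=C[j]-C[i];print(np.degrees(np.arctan2(d[1],d[0])),np.linalg.norm(d))
E
```

```text
knob top [ 0.60438155 -0.23725781  0.028     ] side [ 0.6018948  -0.24123659  0.028     ]
lobe ctr [ 0.60299653 -0.23625322]
[np.float64(-3.383023952461341), np.float64(-59.91114693321), np.float64(-116.62102355159823), np.float64(176.31150637030757), np.float64(119.23760365238316), np.float64(62.310404596586906)] [np.float64(0.023791330801835996), np.float64(0.02313773032067713), np.float64(0.02285949270846263), np.float64(0.024028346129640044), np.float64(0.023547438858784537), np.float64(0.022323161485611587)]
phase deg -0.34406035815208064
tip side [0.57597211 0.11547712 0.12      ]
[array([216.2861274, 155.2670992]), array([219.00695901, 161.50653578]), array([220.35812084, 164.6051515 ])]
[array([0.689932 , 0.2477431]), array([ 0.64758627, -0.01730012]), array([0.46981934, 0.0165776 ]), array([0.51352378, 0.28070992])]
80.9226185207905 0.2684046766464483
80.60472529061705 0.26772367022074617
169.41477471859756 0.17946217805986356
169.21030626401375 0.18096624354762597
```

```bash
cat >> h.py <<'E'
from scipy.spatial.transform import Rotation as Ro
def go(xyz,jaw):
    o=manip.get_obs(); R=o['tcp_rot']; j=np.radians(jaw)
    y=np.array([np.cos(j),np.sin(j),0]); z=np.array([0,0,-1.]); T=np.c_[np.cross(y,z),y,z]
    print('pos',o['ee_pos'].round(4),'jaw',np.degrees(np.arctan2(R[1,1],R[0,1])).round(2),'q6',o['q'][5].round(3),'F',o['force'].round(2),'M',o['moment'].round(3),'w',o['grip_width'].round(4),'t',o['time_s'])
    print('d',(R.T@(np.array(xyz)-o['ee_pos'])*1e3).round(1),'tw',Ro.from_matrix(R.T@T).as_rotvec().round(3))
E
python3 -c "
from h import *
go([.603,-.239,.15],-30)"
```

```text
Traceback (most recent call last):
  File "h.py", line 18, in go
    print('pos',o['ee_pos'].round(4),'jaw',np.degrees(np.arctan2(R[1,1],R[0,1])).round(2),'q6',o['q'][5].round(3),'F',o['force'].round(2),'M',o['moment'].round(3),'w',o['grip_width'].round(4),'t',o['time_s'])
                                                                                                                                                                       ^^^^^^^^^^^^^^^^^^^^^
AttributeError: 'float' object has no attribute 'round'
```

```bash
sed -i "s/o\['grip_width'\].round(4)/round(o['grip_width'],4)/" h.py
python3 -c "
from h import *
go([.603,-.239,.15],-30)"
```

```text
pos [0.1439 0.5306 0.2308] jaw 74.83 q6 -0.067 F [ 0.35 -0.32 -0.57] M [-0.017 -0.02   0.009] w 0.0857 t 0.1
d [-644.6 -622.5   81.4] tw [-1.00e-03  1.00e-03  1.83e+00]
```

Emit:
carry_out(delta_pos=[[-322, -311, 20], [-322, -311, 20], [-322, -311, 20], [-322, -311, 20], [-322, -311, 20], [-322, -311, 20], [-322, -311, 20], [-322, -311, 20], [-322, -311, 20], [-322, -311, 20], [-322, -311, 20], [-644.6, -622.5, 80], [-644.6, -622.5, 80], [-644.6, -622.5, 80], [-644.6, -622.5, 80], [-644.6, -622.5, 80], [-644.6, -622.5, 80], [-644.6, -622.5, 80], [-644.6, -622.5, 80], [-644.6, -622.5, 80]], twist=[[0, 0, 0.9], [0, 0, 0.9], [0, 0, 0.9], [0, 0, 0.9], [0, 0, 0.9], [0, 0, 0.9], [0, 0, 0.9], [0, 0, 0.9], [0, 0, 0.9], [0, 0, 0.9], [0, 0, 0.9], [0, 0, 1.83], [0, 0, 1.83], [0, 0, 1.83], [0, 0, 1.83], [0, 0, 1.83], [0, 0, 1.83], [0, 0, 1.83], [0, 0, 1.83], [0, 0, 1.83]], fingers=[85, 85, 85, 85, 85, 85, 85, 85, 85, 85, 85, 85, 85, 85, 85, 85, 85, 85, 85, 85], newtons=25)

```text
time_s: 1.77
ee_pos: [0.5643, -0.1748, 0.1608]
tcp_rot: [[0.504, 0.864, -0.001], [0.864, -0.504, 0.0], [-0.0, -0.001, -1.0]]
force: [1.1, 0.1, -0.2]
grip_width: 0.0849
```

```bash
python3 -c "
from h import *
go([.603,-.239,.06],-30)"
```

```text
pos [ 0.5643 -0.1748  0.1608] jaw -30.27 q6 0.166 F [ 1.11  0.13 -0.23] M [ 0.027 -0.008  0.034] w 0.0849 t 1.7667
d [-36.   65.8 100.8] tw [-0.001  0.    -0.005]
```

Emit:
carry_out(delta_pos=[[-36, 66, 40], [-36, 66, 85], [-36, 66, 85], [-36, 66, 85], [-36, 66, 85], [-36, 66, 85]], twist=[[0, 0, 0], [0, 0, 0], [0, 0, 0], [0, 0, 0], [0, 0, 0], [0, 0, 0]], fingers=[85, 85, 85, 85, 85, 85])

```text
time_s: 2.27
ee_pos: [0.6032, -0.2366, 0.0778]
tcp_rot: [[0.5, 0.866, 0.001], [0.866, -0.5, -0.0], [0.0, 0.001, -1.0]]
force: [0.5, 0.3, 1.6]
grip_width: 0.0851
```

```bash
python3 -c "
from h import *
go([.603,-.239,.002],-30)
a=snap('top','t1');b=snap('side','s1')
print(proj(a,[manip.get_obs()['ee_pos']]),proj(b,[manip.get_obs()['ee_pos']]))
A=cv2.resize(a['image'][170:230,360:420,::-1],None,fx=6,fy=6,interpolation=cv2.INTER_CUBIC)
B=cv2.resize(b['image'][230:310,315:395,::-1],None,fx=5,fy=5,interpolation=cv2.INTER_CUBIC)
C=np.zeros((400,760,3),np.uint8);C[:360,:360]=A;C[:,360:]=B;cv2.imwrite('pics/c3.png',C)
"
```

```text
pos [ 0.6032 -0.2366  0.0778] jaw -30.01 q6 0.093 F [0.54 0.28 1.64] M [-0.001 -0.028  0.029] w 0.0851 t 2.2667
d [-2.2  0.9 75.8] tw [ 0.001 -0.    -0.   ]
[[390.62264068 195.36640625]] [[355.03764117 272.91636763]]
```

View pics/c3.png

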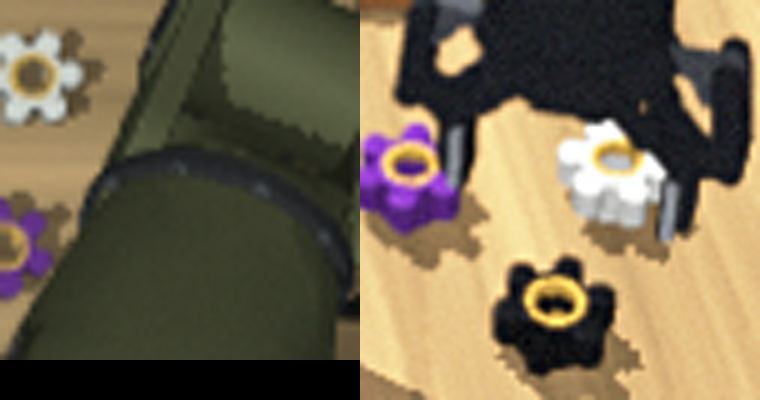

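The side crop shows the open jaws centred over the black knob (ring at about (555,301) in the crop, unchanged), clear of the purple and white knobs. I'll descend and grip.

Emit:
carry_out(delta_pos=[[-1.7, 0.7, 35], [-1.7, 0.7, 60], [-1.7, 0.7, 70], [-1.7, 0.7, 75], [-1.7, 0.7, 75], [-1.7, 0.7, 75], [-1.7, 0.7, 75], [-1.7, 0.7, 75], [-1.7, 0.7, 75], [-1.7, 0.7, 75], [-1.7, 0.7, 75], [-1.7, 0.7, 75], [-1.7, 0.7, 75], [-1.7, 0.7, 75], [-1.7, 0.7, 75]], twist=[[0, 0, 0], [0, 0, 0], [0, 0, 0], [0, 0, 0], [0, 0, 0], [0, 0, 0], [0, 0, 0], [0, 0, 0], [0, 0, 0], [0, 0, 0], [0, 0, 0], [0, 0, 0], [0, 0, 0], [0, 0, 0], [0, 0, 0]], fingers=[85, 85, 85, 85, 70, 60, 48, 48, 48, 48, 48, 48, 48, 48, 48], newtons=30)

```text
time_s: 3.62
ee_pos: [0.6036, -0.2391, 0.0038]
tcp_rot: [[0.5, 0.866, 0.003], [0.866, -0.5, -0.001], [0.0, 0.003, -1.0]]
force: [-1.5, 1.2, 5.4]
grip_width: 0.051
```

```bash
python3 -c "
from h import *
go([.603,-.239,.2],-30)
b=snap('side','s2');print(proj(b,[manip.get_obs()['ee_pos']]))
crop(b,'c4',315,230,395,330,6)
"
```

```text
pos [ 0.6036 -0.2391  0.0038] jaw -30.01 q6 0.09 F [-1.53  1.25  5.42] M [0.181 0.259 0.023] w 0.051 t 3.6167
d [  -0.2   -0.  -196.2] tw [ 0.003 -0.    -0.   ]
[[353.4820199  295.76570643]]
```

View pics/c4.png

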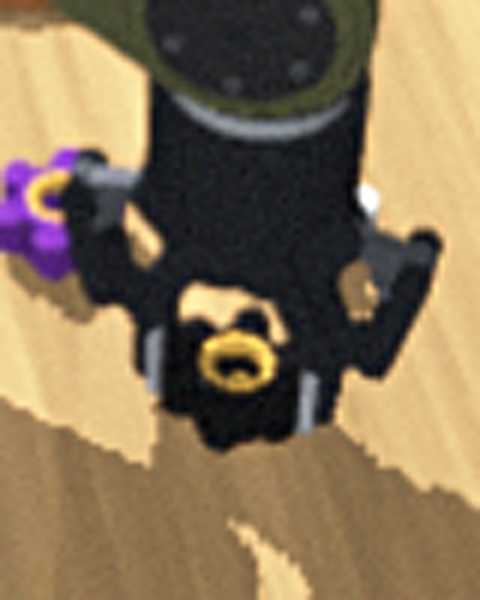

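The crop shows the knob between the pads at 51 mm opening, with its ring at (237,359) and centred. I'll lift and carry it to above the stud.

```bash
python3 -c "
from h import *
b=load('s2');print(onplane(b,(354.0,289.3),.028))
go([.576,.1155,.165],-30)
"
```

```text
[ 0.60323571 -0.24000828  0.028     ]
pos [ 0.6036 -0.2391  0.0038] jaw -30.02 q6 0.09 F [-1.83  1.48  5.44] M [0.21  0.276 0.06 ] w 0.051 t 3.6667
d [ 293.3 -200.8 -161.7] tw [ 0.003 -0.    -0.   ]
```

Emit:
carry_out(delta_pos=[[0, 0, -20], [0, 0, -50], [0, 0, -90], [0, 0, -130], [0, 0, -162], [30, -20, -162], [60, -40, -162], [90, -61, -162], [120, -82, -162], [150, -103, -162], [180, -123, -162], [210, -144, -162], [240, -164, -162], [265, -181, -162], [280, -192, -162], [288, -197, -162], [293, -201, -162], [293, -201, -162], [293, -201, -162], [293, -201, -162]], twist=[[0, 0, 0], [0, 0, 0], [0, 0, 0], [0, 0, 0], [0, 0, 0], [0, 0, 0], [0, 0, 0], [0, 0, 0], [0, 0, 0], [0, 0, 0], [0, 0, 0], [0, 0, 0], [0, 0, 0], [0, 0, 0], [0, 0, 0], [0, 0, 0], [0, 0, 0], [0, 0, 0], [0, 0, 0], [0, 0, 0]], fingers=[48, 48, 48, 48, 48, 48, 48, 48, 48, 48, 48, 48, 48, 48, 48, 48, 48, 48, 48, 48])

```text
time_s: 5.33
ee_pos: [0.5755, 0.1143, 0.1637]
tcp_rot: [[0.501, 0.865, 0.0], [0.865, -0.501, -0.0], [-0.0, 0.0, -1.0]]
force: [0.3, -0.5, -1.3]
grip_width: 0.0509
```

```bash
python3 -c "
from h import *
go([.576,.1155,.135],-30)
b=snap('side','s3');p=manip.get_obs()['ee_pos'];print(proj(b,[p,p+[0,0,.024]]))
crop(b,'c5',275,100,355,200,6)
"
```

```text
pos [0.5755 0.1143 0.1637] jaw -30.09 q6 0.659 F [ 0.34 -0.52 -1.32] M [-0.079 -0.023 -0.004] w 0.0509 t 5.3333
d [ 1.3 -0.2 28.7] tw [ 0.     0.    -0.002]
[[313.90976015 158.76290058]
 [313.80176578 151.17689999]]
```

View pics/c5.png

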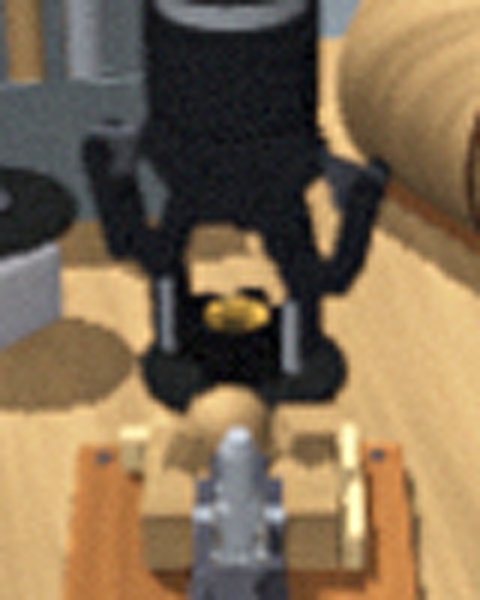

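The ring is at (236,315) in the crop, within 1 px of the prediction. The stud tip is at about (238,433). I need one sharper look at the stud from both cameras, with predicted outlines drawn in.

```bash
python3 - <<'E'
from h import *
a=load('t0');b=load('s0')
out=[]
th=np.linspace(0,2*np.pi,60)
for d,(u0,v0) in((a,(264,182)),(b,(297,160))):
    s=10;w=38;h=46
    im=cv2.resize(np.ascontiguousarray(d['image'][v0:v0+h,u0:u0+w,::-1]),None,fx=s,fy=s,interpolation=cv2.INTER_CUBIC)
    im=np.clip(im*1.3,0,255).astype(np.uint8)
    for r,z,c in((.005,.12,(0,0,255)),(.009,.112,(0,255,0)),(.009,.087,(255,255,0))):
        P=np.c_[.576+r*np.cos(th),.1155+r*np.sin(th),0*th+z]
        q=((proj(d,P)-[u0,v0]+.5)*s-.5).astype(int)
        for p in q[::3]: cv2.circle(im,tuple(int(t) for t in p),1,c,-1)
    out.append(im)
cv2.imwrite('pics/c6.png',np.hstack(out))
E
```

```text
(no output)
```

View pics/c6.png

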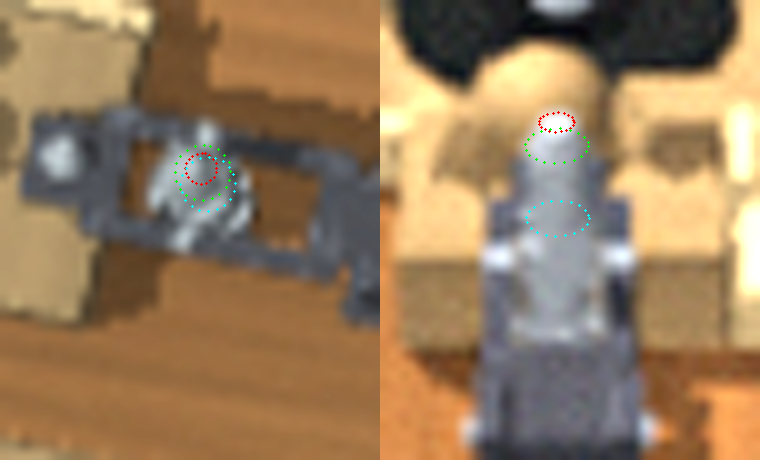

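Emit:
carry_out(delta_pos=[[1.5, 0, 20], [1.5, 0, 40], [1.5, 0, 50], [1.5, 0, 50], [1.5, 0, 50], [1.5, 0, 50]], twist=[[0, 0, 0], [0, 0, 0], [0, 0, 0], [0, 0, 0], [0, 0, 0], [0, 0, 0]], fingers=[48, 48, 48, 48, 48, 48])

```text
time_s: 5.88
ee_pos: [0.5762, 0.1163, 0.1139]
tcp_rot: [[0.501, 0.866, 0.0], [0.866, -0.501, -0.0], [-0.0, 0.0, -1.0]]
force: [0.4, -0.2, -0.6]
grip_width: 0.0509
```

```bash
python3 -c "
from h import *
go([.5762,.1162,.100],-30)
"
```

```text
pos [0.5762 0.1163 0.1139] jaw -30.05 q6 0.662 F [ 0.43 -0.18 -0.56] M [ 0.007  0.009 -0.014] w 0.0509 t 5.8833
d [-0.1  0.1 13.9] tw [ 0.     0.    -0.001]
```

Nothing is touching yet. I'll lower it slowly, checking the force.

Emit:
carry_out(delta_pos=[[0, 0, 3], [0, 0, 6], [0, 0, 9], [0, 0, 12], [0, 0, 14], [0, 0, 14]], twist=[[0, 0, 0], [0, 0, 0], [0, 0, 0], [0, 0, 0], [0, 0, 0], [0, 0, 0]], fingers=[48, 48, 48, 48, 48, 48])

```text
time_s: 6.38
ee_pos: [0.5761, 0.1171, 0.0991]
tcp_rot: [[0.5, 0.866, 0.0], [0.866, -0.5, 0.001], [0.001, 0.0, -1.0]]
force: [4.2, 5.7, -3.6]
grip_width: 0.051
```

```bash
python3 -c "
from h import *
go([.5762,.1162,.092],-30)
"
```

```text
pos [0.5761 0.1171 0.0991] jaw -30.02 q6 0.662 F [ 4.23  5.67 -3.64] M [ 0.976 -0.81  -0.062] w 0.051 t 6.3833
d [-0.8  0.5  7.1] tw [ 0.    -0.001 -0.   ]
```

Emit:
carry_out(delta_pos=[[1, 0, 0], [2.2, 0, 0], [2.2, 0, 0], [2.2, 0, 1], [2.2, 0, 1]], twist=[[0, 0, 0], [0, 0, 0], [0, 0, 0], [0, 0, 0], [0, 0, 0]], fingers=[48, 48, 48, 48, 48])

```text
time_s: 6.8
ee_pos: [0.5769, 0.1185, 0.0982]
tcp_rot: [[0.5, 0.866, -0.001], [0.866, -0.5, -0.0], [-0.001, -0.0, -1.0]]
force: [-0.2, 0.1, -0.6]
grip_width: 0.0512
```

```bash
python3 -c "
from h import *
go([.5762,.1162,.092],-30)
"
```

```text
pos [0.5769 0.1185 0.0982] jaw -30.03 q6 0.665 F [-0.16  0.11 -0.62] M [ 0.009 -0.042  0.033] w 0.0512 t 6.8
d [-2.4  0.5  6.2] tw [-0.     0.001 -0.   ]
```

Emit:
carry_out(delta_pos=[[0, 0, 2], [0, 0, 4], [0, 0, 6], [0, 0, 8], [0, 0, 8]], twist=[[0, 0, 0], [0, 0, 0], [0, 0, 0], [0, 0, 0], [0, 0, 0]], fingers=[48, 48, 48, 48, 48])

```text
time_s: 7.22
ee_pos: [0.5769, 0.1186, 0.09]
tcp_rot: [[0.5, 0.866, -0.001], [0.866, -0.5, -0.0], [-0.0, -0.001, -1.0]]
force: [-0.3, -0.0, -1.8]
grip_width: 0.0508
```

```bash
python3 -c "
from h import *
go([.5762,.1162,.082],-30)
"
```

```text
pos [0.5769 0.1186 0.09  ] jaw -30.03 q6 0.665 F [-0.29 -0.02 -1.8 ] M [-0.026  0.006 -0.002] w 0.0508 t 7.2167
d [-2.4  0.6  8. ] tw [-0.001  0.    -0.   ]
```

Emit:
carry_out(delta_pos=[[0, 0, 1], [0, 0, 2], [0, 0, 3], [0, 0, 3]], twist=[[0, 0, 0], [0, 0, 0], [0, 0, 0], [0, 0, 0]], fingers=[48, 48, 48, 48])

```text
time_s: 7.55
ee_pos: [0.5771, 0.1187, 0.0874]
tcp_rot: [[0.5, 0.866, -0.0], [0.866, -0.5, -0.0], [-0.0, -0.0, -1.0]]
force: [-0.2, 0.2, -1.8]
grip_width: 0.0511
```

Emit:
carry_out(delta_pos=[[0, 0, 0.5], [0, 0, 1], [0, 0, 1], [0, 0, 1]], twist=[[0, 0, 0], [0, 0, 0], [0, 0, 0], [0, 0, 0]], fingers=[48, 48, 48, 48])

```text
time_s: 7.88
ee_pos: [0.5771, 0.1187, 0.0865]
tcp_rot: [[0.5, 0.866, -0.0], [0.866, -0.5, 0.0], [-0.0, -0.0, -1.0]]
force: [-0.5, 0.1, -1.6]
grip_width: 0.0514
```

Emit:
carry_out(delta_pos=[[0, 0, 0.5], [0, 0, 1], [0, 0, 1.5], [0, 0, 1.5]], twist=[[0, 0, 0], [0, 0, 0], [0, 0, 0], [0, 0, 0]], fingers=[48, 48, 48, 48])

```text
time_s: 8.22
ee_pos: [0.5771, 0.1187, 0.0849]
tcp_rot: [[0.5, 0.866, -0.0], [0.866, -0.5, -0.0], [-0.0, -0.0, -1.0]]
force: [-0.9, 0.4, -2.1]
grip_width: 0.0509
```

Emit:
carry_out(delta_pos=[[0, 0, 0.5], [0, 0, 1], [0, 0, 1], [0, 0, 1]], twist=[[0, 0, 0], [0, 0, 0], [0, 0, 0], [0, 0, 0]], fingers=[48, 48, 48, 48])

```text
time_s: 8.55
ee_pos: [0.5771, 0.1186, 0.084]
tcp_rot: [[0.5, 0.866, -0.0], [0.866, -0.5, -0.0], [-0.0, -0.0, -1.0]]
force: [-0.5, 0.6, -1.3]
grip_width: 0.0514
```

Emit:
carry_out(delta_pos=[[0, 0, 0.5], [0, 0, 1], [0, 0, 1], [0, 0, 1]], twist=[[0, 0, 0], [0, 0, 0], [0, 0, 0], [0, 0, 0]], fingers=[48, 48, 48, 48])

```text
time_s: 8.88
ee_pos: [0.5772, 0.1187, 0.0834]
tcp_rot: [[0.5, 0.866, 0.0], [0.866, -0.5, 0.0], [0.0, 0.0, -1.0]]
force: [-2.4, 0.8, 3.6]
grip_width: 0.0511
```

Emit:
carry_out(delta_pos=[[0, 0, 0.5], [0, 0, 1], [0, 0, 1], [0, 0, 1]], twist=[[0, 0, 0], [0, 0, 0], [0, 0, 0], [0, 0, 0]], fingers=[48, 48, 48, 48])

```text
time_s: 9.22
ee_pos: [0.5773, 0.1187, 0.0831]
tcp_rot: [[0.5, 0.866, 0.001], [0.866, -0.5, 0.0], [0.0, 0.001, -1.0]]
force: [-6.3, -0.5, 12.8]
grip_width: 0.0512
```

Contact is at TCP z ≈ 83.6 mm, so the underside is about 7 mm below thread_top. I'll ease off the force and turn counter-clockwise, following the thread up.

Emit:
carry_out(delta_pos=[[-0.2, -0.3, -0.8], [-0.2, -0.3, -0.9], [-0.2, -0.3, -1.0], [-0.2, -0.3, -1.1], [-0.2, -0.3, -1.3], [-0.2, -0.3, -1.4], [-0.2, -0.3, -1.5], [-0.2, -0.3, -1.6], [-0.2, -0.3, -1.7], [-0.2, -0.3, -1.7]], twist=[[0, 0, 0], [0, 0, -0.06], [0, 0, -0.12], [0, 0, -0.18], [0, 0, -0.24], [0, 0, -0.3], [0, 0, -0.36], [0, 0, -0.42], [0, 0, -0.48], [0, 0, -0.48]], fingers=[48, 48, 48, 48, 48, 48, 48, 48, 48, 48])

```text
time_s: 10.05
ee_pos: [0.5763, 0.1188, 0.084]
tcp_rot: [[0.04, 0.999, -0.001], [0.999, -0.04, 0.0], [0.0, -0.001, -1.0]]
force: [-7.4, 1.1, 6.3]
grip_width: 0.0511
```

```bash
python3 -c "
from h import *
go([.577,.1186,.084],0)
"
```

```text
pos [0.5763 0.1188 0.084 ] jaw -2.29 q6 0.181 F [-7.4   1.15  6.35] M [ 0.025  1.213 -0.051] w 0.0511 t 10.05
d [-0.2  0.7 -0. ] tw [-0.001 -0.    -0.04 ]
```

Emit:
carry_out(delta_pos=[[0, -0.4, -0.1], [0, -0.8, -0.2], [0, -0.8, -0.3], [0, -0.8, -0.4], [0, -0.8, -0.5], [0, -0.8, -0.6], [0, -0.8, -0.8], [0, -0.8, -0.9], [0, -0.8, -1.0], [0, -0.8, -1.0]], twist=[[0, 0, -0.06], [0, 0, -0.12], [0, 0, -0.18], [0, 0, -0.24], [0, 0, -0.3], [0, 0, -0.36], [0, 0, -0.42], [0, 0, -0.48], [0, 0, -0.54], [0, 0, -0.54]], fingers=[48, 48, 48, 48, 48, 48, 48, 48, 48, 48])

```text
time_s: 10.88
ee_pos: [0.5762, 0.1185, 0.085]
tcp_rot: [[-0.478, 0.878, 0.001], [0.878, 0.478, -0.0], [-0.0, 0.001, -1.0]]
force: [-1.6, -2.2, 3.4]
grip_width: 0.051
```

```bash
python3 -c "
from h import *
go([.577,.1186,.084],30)
"
```

```text
pos [0.5762 0.1185 0.085 ] jaw 28.57 q6 -0.358 F [-1.58 -2.25  3.43] M [-0.342  0.127 -0.033] w 0.051 t 10.8833
d [-0.3  0.7  1. ] tw [ 0.001  0.    -0.025]
```

Emit:
carry_out(delta_pos=[[0, 0, 0], [0, 0, -0.1], [0, 0, -0.2], [0, 0, -0.3], [0, 0, -0.4], [0, 0, -0.5], [0, 0, -0.6], [0, 0, -0.7], [0, 0, -0.8], [0, 0, -0.8]], twist=[[0, 0, -0.06], [0, 0, -0.12], [0, 0, -0.18], [0, 0, -0.24], [0, 0, -0.3], [0, 0, -0.36], [0, 0, -0.42], [0, 0, -0.48], [0, 0, -0.54], [0, 0, -0.54]], fingers=[48, 48, 48, 48, 48, 48, 48, 48, 48, 48])

```text
time_s: 11.72
ee_pos: [0.5765, 0.1185, 0.086]
tcp_rot: [[-0.861, 0.509, 0.002], [0.509, 0.861, -0.0], [-0.001, 0.001, -1.0]]
force: [1.3, -3.1, 5.2]
grip_width: 0.0514
```

```bash
python3 -c "
from h import *
go([.577,.1186,.084],60)
"
```

```text
pos [0.5765 0.1185 0.086 ] jaw 59.4 q6 -0.896 F [ 1.33 -3.07  5.21] M [-0.497 -0.298 -0.025] w 0.0514 t 11.7167
d [-0.3  0.3  2. ] tw [ 0.001  0.001 -0.011]
```

Emit:
carry_out(delta_pos=[[0, 0, -0.1], [0, 0, -0.2], [0, 0, -0.3], [0, 0, -0.4], [0, 0, -0.5], [0, 0, -0.6], [0, 0, -0.7], [0, 0, -0.7]], twist=[[0, 0, -0.06], [0, 0, -0.12], [0, 0, -0.18], [0, 0, -0.24], [0, 0, -0.3], [0, 0, -0.36], [0, 0, -0.4], [0, 0, -0.4]], fingers=[48, 48, 48, 48, 48, 48, 48, 48])

```text
time_s: 12.38
ee_pos: [0.5766, 0.1186, 0.0866]
tcp_rot: [[-0.991, 0.136, 0.002], [0.136, 0.991, 0.0], [-0.002, 0.0, -1.0]]
force: [2.8, -1.6, 3.5]
grip_width: 0.0511
```

```bash
python3 -c "
from h import *
go([.577,.1186,.084],90)
"
```

```text
pos [0.5766 0.1186 0.0866] jaw 82.19 q6 -1.294 F [ 2.77 -1.64  3.53] M [-0.33  -0.635 -0.034] w 0.0511 t 12.3833
d [-0.4  0.   2.6] tw [ 0.     0.002 -0.136]
```

Emit:
carry_out(delta_pos=[[0, 0, 0], [0, 0, -0.1], [0, 0, -0.2], [0, 0, -0.3], [0, 0, -0.4], [0, 0, -0.4]], twist=[[0, 0, -0.06], [0, 0, -0.12], [0, 0, -0.18], [0, 0, -0.24], [0, 0, -0.3], [0, 0, -0.3]], fingers=[48, 48, 48, 48, 48, 48])

```text
time_s: 12.88
ee_pos: [0.5766, 0.1188, 0.0867]
tcp_rot: [[-0.986, -0.164, 0.002], [-0.164, 0.986, 0.0], [-0.002, 0.0, -1.0]]
force: [5.7, 0.7, -0.5]
grip_width: 0.051
```

Emit:
carry_out(delta_pos=[[0, 0, 0], [0, 0, -0.1], [0, 0, -0.2], [0, 0, -0.3], [0, 0, -0.3]], twist=[[0, 0, -0.06], [0, 0, -0.12], [0, 0, -0.18], [0, 0, -0.24], [0, 0, -0.24]], fingers=[48, 48, 48, 48, 48])

```text
time_s: 13.3
ee_pos: [0.5766, 0.119, 0.0869]
tcp_rot: [[-0.919, -0.394, 0.002], [-0.394, 0.919, 0.001], [-0.002, -0.0, -1.0]]
force: [4.6, 0.8, -1.2]
grip_width: 0.0514
```

Support has gone (Fz fell to about −1 N), so the knob is past the thread end. I'll lower it to let it click down.

Emit:
carry_out(delta_pos=[[0, 0.2, 1], [0, 0.2, 2], [0, 0.2, 2.5], [0, 0.2, 2.5]], twist=[[0, 0, 0], [0, 0, 0], [0, 0, 0], [0, 0, 0]], fingers=[48, 48, 48, 48])

```text
time_s: 13.63
ee_pos: [0.5765, 0.1193, 0.0846]
tcp_rot: [[-0.92, -0.391, 0.002], [-0.391, 0.92, 0.001], [-0.002, 0.0, -1.0]]
force: [6.3, 1.3, 1.2]
grip_width: 0.0512
```

```bash
python3 -c "
from h import *
go([.577,.1186,.084],90)
"
```

```text
pos [0.5765 0.1193 0.0846] jaw 113.01 q6 -1.831 F [6.33 1.34 1.19] M [ 0.377 -1.    -0.006] w 0.0512 t 13.6333
d [-0.2 -0.9  0.6] tw [0.    0.002 0.402]
```

Emit:
carry_out(delta_pos=[[-0.6, -0.2, 0.5], [-0.6, -0.2, 1], [-0.6, -0.2, 1.5], [-0.6, -0.2, 2], [-0.6, -0.2, 2]], twist=[[0, 0, 0], [0, 0, 0], [0, 0, 0], [0, 0, 0], [0, 0, 0]], fingers=[48, 48, 48, 48, 48])

```text
time_s: 14.05
ee_pos: [0.5767, 0.1191, 0.0824]
tcp_rot: [[-0.919, -0.394, 0.0], [-0.394, 0.919, 0.0], [-0.001, 0.0, -1.0]]
force: [4.5, 2.6, 1.1]
grip_width: 0.051
```

Emit:
carry_out(delta_pos=[[0, 0, 0.5], [0, 0, 1], [0, 0, 1], [0, 0, 1]], twist=[[0, 0, 0], [0, 0, 0], [0, 0, 0], [0, 0, 0]], fingers=[48, 48, 48, 48])

```text
time_s: 14.38
ee_pos: [0.5768, 0.1191, 0.082]
tcp_rot: [[-0.919, -0.394, 0.001], [-0.394, 0.919, 0.0], [-0.001, -0.0, -1.0]]
force: [2.2, 2.3, 5.3]
grip_width: 0.051
```

Emit:
carry_out(delta_pos=[[0, 0, 0.1], [0, 0, 0.2], [0, 0, 0.3], [0, 0, 0.4], [0, 0, 0.5], [0, 0, 0.6], [0, 0, 0.7], [0, 0, 0.7]], twist=[[0, 0, 0.06], [0, 0, 0.12], [0, 0, 0.18], [0, 0, 0.24], [0, 0, 0.3], [0, 0, 0.36], [0, 0, 0.4], [0, 0, 0.4]], fingers=[48, 48, 48, 48, 48, 48, 48, 48])

```text
time_s: 15.05
ee_pos: [0.5767, 0.1193, 0.0812]
tcp_rot: [[-1.0, -0.002, 0.001], [-0.002, 1.0, 0.001], [-0.001, 0.001, -1.0]]
force: [1.7, 3.6, 5.7]
grip_width: 0.0511
```

```bash
python3 -c "
from h import *
go([.577,.1186,.084],90)
"
```

```text
pos [0.5767 0.1193 0.0812] jaw 90.13 q6 -1.432 F [1.73 3.58 5.73] M [ 0.623 -0.464  0.069] w 0.0511 t 15.05
d [-0.3 -0.7 -2.8] tw [0.001 0.001 0.002]
```

Emit:
carry_out(delta_pos=[[-0.1, 0.3, 0.1], [-0.1, 0.3, 0.2], [-0.1, 0.3, 0.3], [-0.1, 0.3, 0.4], [-0.1, 0.3, 0.5], [-0.1, 0.3, 0.6], [-0.1, 0.3, 0.7], [-0.1, 0.3, 0.8], [-0.1, 0.3, 0.9], [-0.1, 0.3, 0.9]], twist=[[0, 0, 0.06], [0, 0, 0.12], [0, 0, 0.18], [0, 0, 0.24], [0, 0, 0.3], [0, 0, 0.36], [0, 0, 0.42], [0, 0, 0.48], [0, 0, 0.54], [0, 0, 0.54]], fingers=[48, 48, 48, 48, 48, 48, 48, 48, 48, 48])

```text
time_s: 15.88
ee_pos: [0.5767, 0.1193, 0.0802]
tcp_rot: [[-0.858, 0.513, 0.0], [0.513, 0.858, 0.0], [-0.0, 0.0, -1.0]]
force: [1.2, 1.3, 5.3]
grip_width: 0.0513
```

```bash
python3 -c "
from h import *
go([.577,.1186,.084],60)
"
```

```text
pos [0.5767 0.1193 0.0802] jaw 59.11 q6 -0.89 F [1.24 1.27 5.26] M [ 0.22  -0.354  0.032] w 0.0513 t 15.8833
d [-0.6 -0.4 -3.8] tw [ 0.     0.    -0.015]
```

Emit:
carry_out(delta_pos=[[0, 0, 0], [0, 0, 0.1], [0, 0, 0.2], [0, 0, 0.3], [0, 0, 0.4], [0, 0, 0.5], [0, 0, 0.6], [0, 0, 0.7], [0, 0, 0.7], [0, 0, 0.7]], twist=[[0, 0, 0.06], [0, 0, 0.12], [0, 0, 0.18], [0, 0, 0.24], [0, 0, 0.3], [0, 0, 0.36], [0, 0, 0.42], [0, 0, 0.48], [0, 0, 0.54], [0, 0, 0.54]], fingers=[48, 48, 48, 48, 48, 48, 48, 48, 48, 48])

```text
time_s: 16.72
ee_pos: [0.5765, 0.1191, 0.0792]
tcp_rot: [[-0.473, 0.881, -0.0], [0.881, 0.473, -0.0], [-0.0, -0.0, -1.0]]
force: [0.0, 0.6, 3.8]
grip_width: 0.0508
```

```bash
python3 -c "
from h import *
go([.577,.1186,.084],30)
"
```

```text
pos [0.5765 0.1191 0.0792] jaw 28.24 q6 -0.351 F [0.02 0.56 3.77] M [ 0.055 -0.23  -0.087] w 0.0508 t 16.7167
d [-0.7  0.2 -4.8] tw [-0.     0.    -0.031]
```

Emit:
carry_out(delta_pos=[[0, 0, 0], [0, 0, 0.1], [0, 0, 0.1], [0, 0, 0.2], [0, 0, 0.2], [0, 0, 0.3], [0, 0, 0.3], [0, 0, 0.3]], twist=[[0, 0, 0.06], [0, 0, 0.12], [0, 0, 0.18], [0, 0, 0.24], [0, 0, 0.3], [0, 0, 0.36], [0, 0, 0.4], [0, 0, 0.4]], fingers=[48, 48, 48, 48, 48, 48, 48, 48])

```text
time_s: 17.38
ee_pos: [0.5763, 0.1191, 0.0786]
tcp_rot: [[-0.096, 0.995, -0.001], [0.995, 0.096, -0.0], [-0.0, -0.001, -1.0]]
force: [1.5, 0.8, 1.4]
grip_width: 0.0509
```

```bash
python3 -c "
from h import *
go([.577,.1186,.084],0)
"
```

```text
pos [0.5763 0.1191 0.0786] jaw 5.49 q6 0.046 F [1.51 0.75 1.39] M [-0.001 -0.15   0.038] w 0.0509 t 17.3833
d [-0.6  0.7 -5.4] tw [-0.001  0.     0.096]
```

Emit:
carry_out(delta_pos=[[0, 0, 0], [0, 0, 0], [0, 0, 0], [0, 0, 0], [0, 0, 0], [0, 0, 0], [0, 0, 0]], twist=[[0, 0, 0.06], [0, 0, 0.12], [0, 0, 0.18], [0, 0, 0.24], [0, 0, 0.3], [0, 0, 0.36], [0, 0, 0.36]], fingers=[48, 48, 48, 48, 48, 48, 48])

```text
time_s: 17.97
ee_pos: [0.5762, 0.1191, 0.0785]
tcp_rot: [[0.261, 0.965, -0.001], [0.965, -0.261, -0.0], [-0.001, -0.001, -1.0]]
force: [-1.5, 0.2, 1.9]
grip_width: 0.0513
```

```bash
python3 -c "
from h import *
go([.577,.1186,.084],0)
"
```

```text
pos [0.5762 0.1191 0.0785] jaw -15.14 q6 0.406 F [-1.45  0.18  1.9 ] M [-0.019  0.104 -0.036] w 0.0513 t 17.9667
d [-0.2  0.9 -5.5] tw [-0.001  0.001 -0.264]
```

Emit:
carry_out(delta_pos=[[0, 0, 0], [0, 0, 0], [0, 0, 0.1], [0, 0, 0.2], [0, 0, 0.3], [0, 0, 0.3]], twist=[[0, 0, 0.06], [0, 0, 0.12], [0, 0, 0.18], [0, 0, 0.24], [0, 0, 0.3], [0, 0, 0.3]], fingers=[48, 48, 48, 48, 48, 48])

```text
time_s: 18.47
ee_pos: [0.5762, 0.1189, 0.0783]
tcp_rot: [[0.534, 0.846, -0.001], [0.846, -0.534, -0.0], [-0.001, -0.001, -1.0]]
force: [-1.0, -1.8, 2.8]
grip_width: 0.0513
```

```bash
cat >> h.py <<'E'
def avg(n=10):
    f=[];m=[]
    for i in range(n):
        manip.get_image('side');o=manip.get_obs();f.append(o['force']);m.append(o['moment'])
    print('avgF',np.mean(f,0).round(2),'avgM',np.mean(m,0).round(3),'std',np.std(m,0).round(3))
E
python3 -c "
from h import *
avg()
go([.577,.1186,.084],0)
"
```

```text
avgF [-3.41 -2.32  1.67] avgM [-0.412  0.675  0.01 ] std [0.095 0.139 0.035]
pos [0.5763 0.1191 0.0783] jaw -32.27 q6 0.705 F [-4.55 -3.4   1.01] M [-0.563  0.844  0.09 ] w 0.0508 t 18.9667
d [-0.   0.8 -5.7] tw [-0.001  0.001 -0.563]
```

Emit:
carry_out(delta_pos=[[0, 0, 0.1], [0, 0, 0.2], [0, 0, 0.3], [0, 0, 0.4], [0, 0, 0.4]], twist=[[0, 0, 0.06], [0, 0, 0.12], [0, 0, 0.18], [0, 0, 0.24], [0, 0, 0.24]], fingers=[48, 48, 48, 48, 48])

```text
time_s: 19.38
ee_pos: [0.5765, 0.1195, 0.0781]
tcp_rot: [[0.722, 0.692, -0.0], [0.692, -0.722, 0.0], [-0.0, -0.0, -1.0]]
force: [-2.9, 0.8, 2.2]
grip_width: 0.0509
```

```bash
python3 -c "
from h import *
avg()
go([.577,.1186,.084],0)
"
```

```text
avgF [-3.89  1.96  1.91] avgM [ 0.332  0.816 -0.033] std [0.124 0.043 0.03 ]
pos [0.5765 0.1194 0.0781] jaw -46.04 q6 0.945 F [-4.66  2.06  2.04] M [0.538 0.911 0.041] w 0.0511 t 19.8833
d [-0.2  0.9 -5.9] tw [-0.    -0.    -0.804]
```

Emit:
carry_out(delta_pos=[[-0.2, -0.2, 0], [-0.2, -0.2, 0], [-0.2, -0.2, 0], [-0.2, -0.2, 0], [-0.2, -0.2, 0]], twist=[[0, 0, 0.06], [0, 0, 0.12], [0, 0, 0.18], [0, 0, 0.24], [0, 0, 0.24]], fingers=[48, 48, 48, 48, 48])

```text
time_s: 20.3
ee_pos: [0.5762, 0.1192, 0.0778]
tcp_rot: [[0.866, 0.501, -0.0], [0.501, -0.866, -0.0], [-0.001, -0.0, -1.0]]
force: [-3.3, 0.9, -1.9]
grip_width: 0.0511
```

```bash
python3 -c "
from h import *
avg()
go([.577,.1186,.084],0)
b=snap('side','s4');a=snap('top','t4')
crop(b,'c7',275,120,355,220,6)
"
```

```text
avgF [-2.59  1.09 -3.1 ] avgM [ 0.199  0.688 -0.079] std [0.031 0.024 0.027]
pos [0.5762 0.1192 0.0779] jaw -59.8 q6 1.185 F [-2.2   0.92 -3.6 ] M [ 0.12   0.694 -0.132] w 0.0508 t 20.8
d [ 0.4  0.9 -6.1] tw [-0.     0.    -1.044]
```

View pics/c7.png

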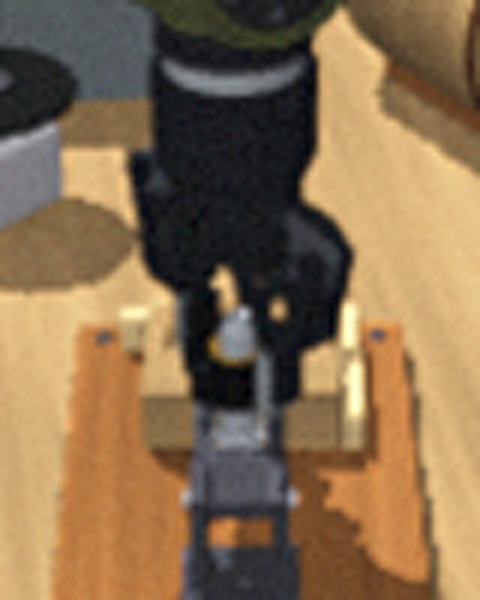

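The side crop shows the knob seated on the strap with the stud tip through the ring at about (235,335). Fz has now swung downward, so the thread is pulling. I'll take small steps with averaged torque.

Emit:
carry_out(delta_pos=[[-0.1, -0.2, 0.2], [-0.1, -0.2, 0.3], [-0.1, -0.2, 0.4], [-0.1, -0.2, 0.4]], twist=[[0, 0, 0.04], [0, 0, 0.08], [0, 0, 0.1], [0, 0, 0.1]], fingers=[48, 48, 48, 48])

```text
time_s: 21.23
ee_pos: [0.5761, 0.1192, 0.0778]
tcp_rot: [[0.91, 0.414, -0.0], [0.414, -0.91, -0.0], [-0.0, 0.0, -1.0]]
force: [-3.7, -0.2, -3.3]
grip_width: 0.051
```

```bash
python3 -c "
from h import *
avg()
go([.577,.1186,.084],0)
"
```

```text
avgF [-2.98 -0.97 -3.07] avgM [-0.221  0.766  0.177] std [0.068 0.031 0.031]
pos [0.5762 0.1192 0.0778] jaw -65.54 q6 1.286 F [-3.09 -0.64 -2.95] M [-0.293  0.77   0.195] w 0.051 t 21.7333
d [ 0.5  0.9 -6.2] tw [ 0.     0.    -1.144]
```

Torque rose clearly to about +0.18 N·m, in line with roughly 8–10 N on the blank. I'll let go with a modest opening and lift off.

Emit:
carry_out(delta_pos=[[0, 0, 0], [0, 0, 0], [0, 0, 0], [0, 0, 0], [0, 0, 0], [0, 0, 0]], twist=[[0, 0, 0], [0, 0, 0], [0, 0, 0], [0, 0, 0], [0, 0, 0], [0, 0, 0]], fingers=[54, 58, 62, 64, 64, 64])

```text
time_s: 22.23
ee_pos: [0.5763, 0.1194, 0.0779]
tcp_rot: [[0.91, 0.414, 0.0], [0.414, -0.91, 0.0], [0.0, 0.0, -1.0]]
force: [-0.3, 0.2, 0.4]
grip_width: 0.0641
```

```bash
python3 -c "
from h import *
avg()
go([.577,.1186,.084],0)
"
```

```text
avgF [-0.03  0.15 -0.2 ] avgM [ 0.001  0.005 -0.005] std [0.031 0.027 0.025]
pos [0.5761 0.1193 0.0778] jaw -65.54 q6 1.286 F [ 0.37 -0.14 -0.16] M [-0.006  0.015 -0.025] w 0.0639 t 22.7333
d [ 0.5  1.  -6.2] tw [-0.     0.    -1.144]
```

Emit:
carry_out(delta_pos=[[0, 0, -5], [0, 0, -15], [0, 0, -30], [0, 0, -50], [0, 0, -80], [0, 0, -115], [-80, 60, -150], [-80, 60, -150], [-80, 60, -150], [-80, 60, -150], [-80, 60, -150], [-80, 60, -150]], twist=[[0, 0, 0], [0, 0, 0], [0, 0, 0], [0, 0, 0], [0, 0, 0], [0, 0, 0], [0, 0, 0], [0, 0, 0], [0, 0, 0], [0, 0, 0], [0, 0, 0], [0, 0, 0]], fingers=[64, 64, 64, 64, 64, 64, 64, 64, 64, 64, 64, 64])

```text
time_s: 23.73
ee_pos: [0.5283, 0.032, 0.2282]
tcp_rot: [[0.91, 0.414, 0.001], [0.414, -0.91, 0.0], [0.001, 0.0, -1.0]]
force: [-0.3, 0.1, -0.1]
grip_width: 0.064
```

```bash
python3 -c "
from h import *
go([.577,.1186,.084],0)
b=snap('side','s5');a=snap('top','t5');b0=load('s0')
f=lambda d,u0,v0,w,h,s:cv2.resize(d['image'][v0:v0+h,u0:u0+w,::-1],None,fx=s,fy=s,interpolation=cv2.INTER_CUBIC)
cv2.imwrite('pics/c8.png',np.hstack([f(b,280,145,66,90,6),f(b0,280,145,66,90,6)]))
"
```

```text
pos [0.5283 0.032  0.2282] jaw -65.55 q6 1.135 F [-0.27  0.07 -0.11] M [ 0.039  0.038 -0.037] w 0.064 t 23.7333
d [ 80.1 -58.7 144.2] tw [ 0.    -0.    -1.144]
```

View pics/c8.png

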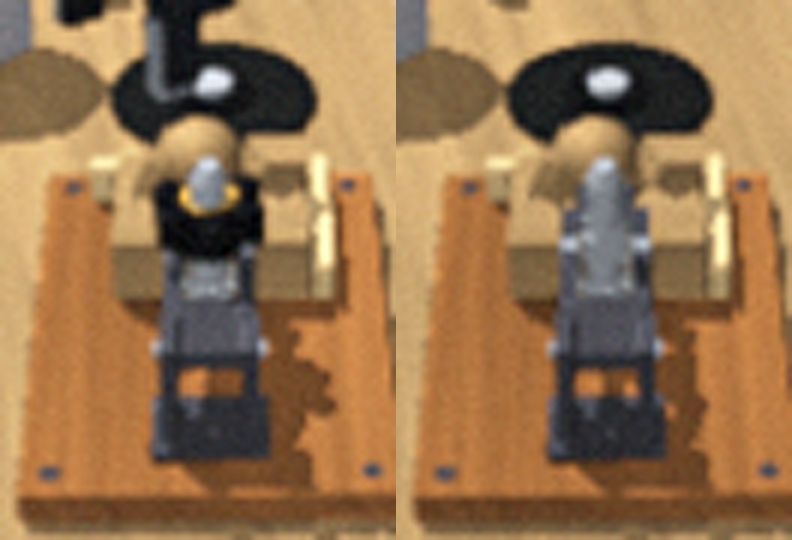

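The left half of the crop shows the knob sitting square on the strap with the pilot through its ring at about (208,190). The blank and the jig sit as they did at the start (right half), and the gripper is clear. I'm handing the job in.

```bash
python3 -c "
from h import *
print(manip.finish_job())
"
```

```text
the job is handed in; nothing more can be done
None
```

The knob is clamped down on the strap and released, and I handed the job in at about 24 s. No verdict came back, so whether it passed is unknown.

- **Set-down:** I gripped the black star knob at 51 mm opening and moved it over the stud. The first lowering touched the pilot with about 7 N sideways, so I shifted the tool about 2 mm and it slid on freely. It met the thread about 7 mm below the thread's top.
- **Click:** I turned it backwards about 2.3 rad with a light push, and it climbed at the thread's rate. Support dropped away at an estimated 3.5 mm below the top. I then lowered it about 5 mm until it took weight again.
- **Running down:** I turned it forwards about 3.1 rad in all. At the end the thread was pulling down (Fz about −3 N).
- **Final checks:**
  - After letting go, force and moment read about zero, and the gripper was lifted clear.
  - The last picture shows the knob square on the stud, with the blank and jig unmoved. That crop does not cover the other things on the bench except the sanding disc, which had not moved.

**Less certain:** I could not measure the foot force directly.
- The last averaged torque, 0.18 N·m, suggests about 8–10 N on the blank. The turn angle suggests about 13 N. Both lie inside the 4 to 18 N limits.
- The reading just before that last 0.1 rad was −0.08 N·m. That jump is sharper than I expected, probably static friction or slack in the grip.
- The knob's height was inferred from the tool, and is good to about 0.5 mm.

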